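Rock the capsule feeder's gate over and feed the waiting capsules

TASK

The seesaw gate of the capsule feeder is tipped towards one of its two chutes: press down its raised end with the fingertips until it rocks over its pivot and stays tipped to the other side. Then push the two round capsules waiting in the lane with the fingertips, along the lane and over its edge onto the gate, so that both roll down into that other chute and lie still there. Touch and push only: do not lift the capsules, and leave everything else lying where it is.

Things in the scene. Friction and masses are not known exactly. Their poses are not given: they have to be found in the camera images.
- feeder: Two-way capsule feeder of plywood and aluminium, fixed. Origin on the table under the gate's pivot; x runs along the feed lane to the gate (roughly away from the robot), y to the left chute, z up. In this frame (mm): base board x -170..95, y -250..250, 8 high; walls beside the gate, inner faces x -38 and 38, reach z 118; a clear plate at x 40, y -48..48, reaches z 145.
- lane_edge (a point): Middle of the feed lane's upper edge, feeder (-40, 0, 122) mm, above the gate. The lane lies on y 0 from x -138 (back, nearest the robot) to this edge; its floor rises 5 degrees from z 113 to z 122; 44 mm wide between rails only 7 mm high; at the back a 6 mm lip, low enough for fingertips to pass over. Drop from the edge to the gate's top: 13 mm.
- left_chute (a point): Middle of the left chute's floor, feeder (0, 160, 51) mm. Aluminium trough along y, from y 88 to an end stop at y 235 (top z 80); 76 mm wide inside, floor falling outward from z 70 to z 31, side walls 37 mm high.
- right_chute (a point): Middle of the right chute's floor, feeder (0, -160, 51) mm: mirror image of the left chute.
- gate (a joint): Tilt (rad) of the seesaw gate, a flat aluminium plate 66 (x) by 200 (y) by 6 mm; pivot along feeder x at (0, 0, 100) mm, top face 9 mm above it. Positive: left (+y) end up, capsules roll to the right chute; negative: the reverse. Rests at about +0.30 or -0.30; a steel over-centre weight on it (36 mm across, x 49..83, top z 163) tips it over once pressed past level (0.5 N).
- gate_left (a point): Centre of the rubber press pad (50 x 26 mm) on the top face of the gate's left (+y) end, 82 mm from the pivot. About 132 mm above the table when this end is up, 84 mm when down.
- gate_right (a point): The same on the gate's right (-y) end.
- capsule_front_center (a point): Centre of the front capsule: a closed round ball of hard smooth (slippery) white plastic with a grey seam, 38 mm in diameter, 30 g, waiting in the feed lane next to the gate; rolls freely and rolls back down the lane to the other capsule and the lip if let go before the edge.
- capsule_rear_center (a point): Centre of the rear capsule, the same kind, touching the front one and the lane's back lip (its centre is 79 mm from the lane's edge and 134 mm above the table). Pushing it along the lane pushes the front one ahead of it.
- canister: Bystander: film-canister-like amber jar with grey lid, 31 mm across, 50 mm tall, standing on the feeder's base board beside the lane (left of it); origin at the centre of its underside. Leave alone.
- syringe: Bystander: blue empty plastic syringe without needle, 125 mm long, 20 mm high, lying on the feeder's base board to the right of the lane; origin at the centre of its underside. Leave alone.
- scale: Bystander: black pocket scale, 75 x 120 x 19 mm, flat on the table; origin at the centre of its underside. Leave alone.
- caliper: Bystander: calliper, 230 x 85 x 14 mm, flat on the table; origin at the centre of its underside. Leave alone.
- jar: Bystander: glass screw jar, 66 mm across, 75 mm tall; origin at the centre of its underside. Leave alone.
- beaker: Bystander: white ceramic beaker, 66 mm across, 80 mm tall, with forceps standing in it up to 130 mm; origin at the centre of its underside. Leave alone.
- notebook: Bystander: blue notebook, 210 x 150 x 14 mm, flat on the table; origin at the centre of its underside. Leave alone.
Things that resemble listed ones, but are neither listed nor needed, are in the scene too. What is shaped like the part that bears capsule_rear_center but blue or brown is not meant.

How it is judged:
By the outcome, as a careful person would: the job done as asked, in the order asked, and still so for the second after the job is handed in, with the robot touching nothing.
It also fails if it takes over 38 s, if anything falls off the work surface, if the arm or the gripper's body presses on something with over 40 N, if the wrist force passes 120 N, or if a joint passes its speed limit or range.

ROBOT

A 6-joint arm with a two-finger parallel gripper is mounted at the origin on the work surface. World frame = base frame: x ahead of the robot, y to its left, z up, the work surface at z = 0. Lengths are in m, angles in rad, forces in N, time in s.
With the tool pointing down it reaches from about 0.4 to 0.825 m from the base axis. Payload 7 kg.
Tool frame: the origin (TCP) lies at the very end of the fingers, on their centre line; the grasp point (between the pads) lies 19 mm behind it; z points along the fingers, y is the direction in which the jaws open and shut (so a half turn about z gives the same grasp; the last joint's range is limited). The gripper opens to 88 mm and grips with 3 to 60 N. Pads are 19 mm wide; open, the fingers measure 130 mm over their backs; the gripper's body (78 mm by 193 mm) begins 47 mm behind the grasp point.
Start: joints at [1.605, 0.359, 0.012, 0, -1.224, -0.288], TCP at [0.169, 0.653, 0.227] pointing down, gripper open.
Joint ranges: [-3.07, 3.07], [-1.43, 2.12], [-1.02, 1.25], [-3.03, 1.67], [-3.05, -0], [-3.03, 3.03]. Speed limits (rad/s): [2.39, 2.39, 3.01, 3.14, 3.14, 3.14].

INTERFACE

Orientations are given as a 3x3 rotation matrix whose columns are the frame's x, y, z axes.
In Python, from plant import robot gives the robot as it stands.
- The arm moves only by the tool servo_tool, never from a script. Its argument "commands" is one flat list of numbers, 6 for each row, row after row: the shift along the tool's x, y, z in cm, then the turn, a rotation vector about the tool's x, y, z in degrees. A call has exactly 5 rows; each row is the pose to reach, as a shift and turn from the pose commanded when the call began, along the tool's axes at that moment; what a row does not reach only later rows make up. A row lasts 1/10 s, in which the tool goes at most 50 mm and 8.59 degrees, less where a joint would pass 70% of its speed; a pose out of reach is approached as far as the arm can. A call with a gripper value outside its range is refused whole. "claw" is the opening, from 0 (shut) to 1 (fully open), set as the call begins (left out, the last holds). The fingers move at their own pace and stop on an object; "newtons" is the grip in N (left out, the last holds). Time passes only in rows, so rows that repeat a pose let the fingers close, or fill a call up. It gives the time, the measured TCP pose, the force and the opening at its end, in the units of the state.
- robot.get_state(): the state, without advancing time (a new reading comes with each control period).
- robot.capture(name): name is "side" or "top" or "wrist"; returns (picture, depth): 400x640x3 uint8, red, green, blue; 400x640 float32, m along the optical axis (not along the pixel's ray), 0 where there is no reading.
- robot.camera_params(name): a dict with "fovy" (degrees; the focal length in pixels is half the picture's height over the tangent of half this angle, whatever the lens; pixels are square), "cx", "cy" (the principal point, pixels), "k1" (the pictures are not rectified: a ray, as slopes to the right and down, at radius r is drawn at 1 + k1 r^2 times it, then the intrinsics apply), "R" (3x3) and "t" (3): a world point X has camera coordinates R X + t. Camera axes: x right, y down, z forward; pixel columns grow to the right and rows downward; lengths in m; the calibration is good to about 2 mm. A picture is of the moment at which its call begins: read the wrist's pose just before it. camera_params takes no time and is no camera call; for the wrist camera it gives the pose at the moment of the call.
- robot.close_job(): hands the job in, once; it reports no verdict.
The state is a dict: "time_s": time; "q": joint angles; "joint_velocities": joint speeds; "joint_efforts": joint torques, N m; "ee_pos": TCP position; "ee_rot": TCP orientation; "contact_force": force on the tool from outside, world axes, zero at the start; "torque": the same for the moment, N m; "gripper_width": finger opening in m.
Only numpy, scipy, OpenCV 4.12 (cv2) and the standard library are available. Lean on these libraries where they do the work, as an engineer would, in place of code of your own. Each camera call takes 0.05 s, during which the arm holds its last target. There are 200 camera calls.

## Working session

There is one attempt and no reset: what is moved stays moved. The work goes in short steps, Python scripts to look and compute and a tool call to move; the robot and the scene stay as the last step left them, time stands still between calls to the robot, and variables do not carry over. Pictures are saved under pics/ and viewed, about 8 in all and at most 12, crops included, and the job is handed in when it is done.

Besides the shell and the picture viewer there is one more tool, called as name(argument=value, ...) on one line, values as JSON. servo_tool: Moves the arm, as the interface text tells. Its arguments: {"type":"object","properties":{"commands":{"type":"array","items":{"type":"number"}},"claw":{"type":"number"},"newtons":{"type":"number"}},"required":["commands"]}

```bash
mkdir -p pics; ls
cat > h.py <<'E'
import numpy as np, cv2
from plant import robot
def cap(n):
    p=robot.camera_params(n); im,d=robot.capture(n); return im,d,p
def save(n,im): cv2.imwrite('pics/'+n+'.png',im[:,:,::-1])
def K(p):
    f=200/np.tan(np.radians(p['fovy'])/2); return np.array([[f,0,p['cx']],[0,f,p['cy']],[0,0,1.]])
def grid(p,d):
    v,u=np.mgrid[0:400,0:640]
    s=cv2.undistortPoints(np.stack([u,v],-1).reshape(-1,1,2).astype(np.float64),K(p),np.array([p['k1'],0,0,0.])).reshape(400,640,2)
    c=np.dstack([s*d[...,None],d]); return (c-np.array(p['t']))@np.array(p['R'])
def proj(p,X):
    return cv2.projectPoints(np.atleast_2d(X).astype(float),cv2.Rodrigues(np.array(p['R']))[0],np.array(p['t'],float),K(p),np.array([p['k1'],0,0,0.]))[0][:,0]
E
python3 - <<'E'
from h import *
out=[]
for n in('top','side'):
    im,d,p=cap(n); save(n,im); np.savez(n,im=im,d=d,X=grid(p,d)); print(n,p['fovy'],p['k1'],-np.array(p['R']).T@p['t'])
s=robot.get_state(); print(s['time_s'],s['ee_pos'],s['ee_rot'],s['gripper_width'])
E
```

```text
pics
top 44.7346528800551 -0.15037587353839918 [0.18636162 0.02387772 1.82226686]
side 44.22544046177106 0.04038691927137568 [-0.01686123 -0.7947678   1.15366828]
0.1 [0.16936208 0.65294373 0.22572103] [[ 9.67957902e-01 -2.51112396e-01 -2.54067625e-04]
 [-2.51112490e-01 -9.67956746e-01 -1.50186958e-03]
 [ 1.31211596e-04  1.51754608e-03 -9.99998840e-01]] 0.08756932343384187
```

View pics/top.png

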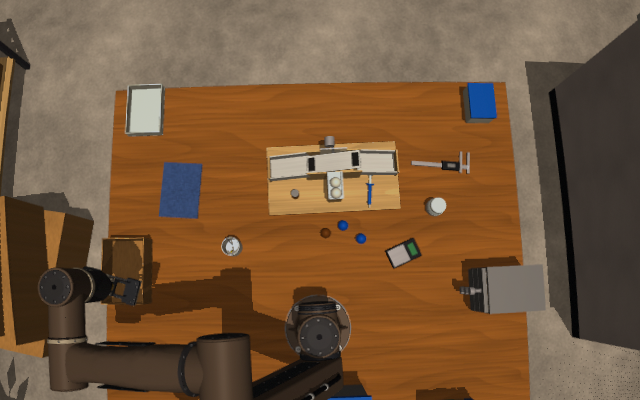

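View pics/side.png

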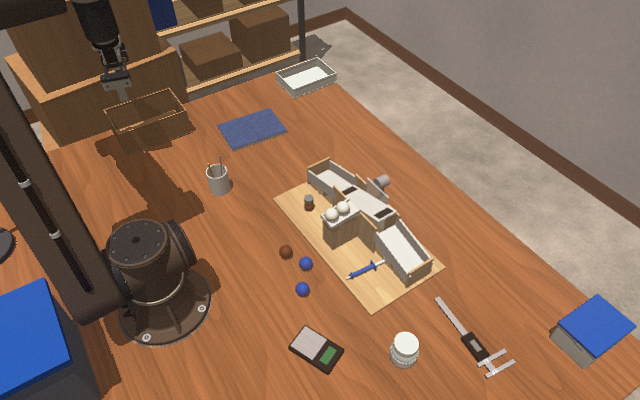

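The top view shows the feeder with its pivot near (333,163), the lane and two capsules near (335,185), dark pads at (312,164) and (355,159), the canister at (295,193) and the syringe at (369,190). The start gripper is at (120,290). Next I'll fit the feeder pose and the gate tilt.

Run:
```python
from h import *
from scipy.optimize import least_squares
D={n:np.load(n+'.npz') for n in('top','side')}
X=D['top']['X']; im=D['top']['im'].astype(int)
# base board: light wood at z~8mm
m=(abs(X[...,2]-.008)<.006)&(D['top']['d']>0)
reg=np.zeros_like(m); reg[135:222,258:408]=1
hsv=cv2.cvtColor(D['top']['im'],cv2.COLOR_RGB2HSV)
for q in[(205,300),(205,380),(230,300)]: print(q,hsv[q],X[q])
w=reg&(hsv[...,2]>165)&(hsv[...,0]<30)
w=cv2.morphologyEx(w.astype(np.uint8),cv2.MORPH_CLOSE,np.ones((9,9)))
n,l,st,_=cv2.connectedComponentsWithStats(w); k=1+st[1:,4].argmax()
pts=np.argwhere(l==k)[:,::-1].astype(np.float32); r=cv2.minAreaRect(pts); print(r,cv2.boxPoints(r))
p=robot.camera_params('top')
def fit(g):
    # ray to plane z
    pass
C=-np.array(p['R']).T@p['t']
def ray(uv,z):
    s=cv2.undistortPoints(np.array([[uv]],float),K(p),np.array([p['k1'],0,0,0.]))[0,0]
    d=np.array(p['R']).T@[s[0],s[1],1]; return C+d*(z-C[2])/d[2]
for c in cv2.boxPoints(r): print(ray(c,.008))
for nm,u,v in[('L',312,164),('R',355,159),('piv',333,162),('cap',335,181),('cap',335,191)]:
    print(nm,np.median(X[v-1:v+2,u-1:u+2].reshape(-1,3),0))
a=D['top']['im'][135:222,258:408,::-1]; cv2.imwrite('pics/crop.png',cv2.resize(a,None,fx=5,fy=5,interpolation=cv2.INTER_CUBIC))
```

```text
(205, 300) [ 17 143 186] [0.45329935 0.05311848 0.01032989]
(205, 380) [ 17 143 186] [ 0.44480304 -0.24842293  0.01588013]
(230, 300) [ 14 202 134] [0.35922965 0.05529056 0.00637197]
((333.0705871582031, 177.6256103515625), (67.72721099853516, 132.34515380859375), 87.22978973388672) [[265.33868 146.99973]
 [397.52917 140.60342]
 [400.8025  208.2515 ]
 [268.612   214.6478 ]]
[0.68286122 0.18193986 0.008     ]
[ 0.69692633 -0.33106495  0.008     ]
[ 0.43140739 -0.32854217  0.008     ]
[0.41990597 0.17206339 0.008     ]
L [0.59187082 0.00471627 0.08724341]
R [ 0.59684941 -0.14907617  0.13163058]
piv [ 0.59430831 -0.07113516  0.10936727]
cap [ 0.51351273 -0.07356963  0.15249623]
cap [ 0.47921105 -0.07227292  0.15068872]
```

View pics/crop.png

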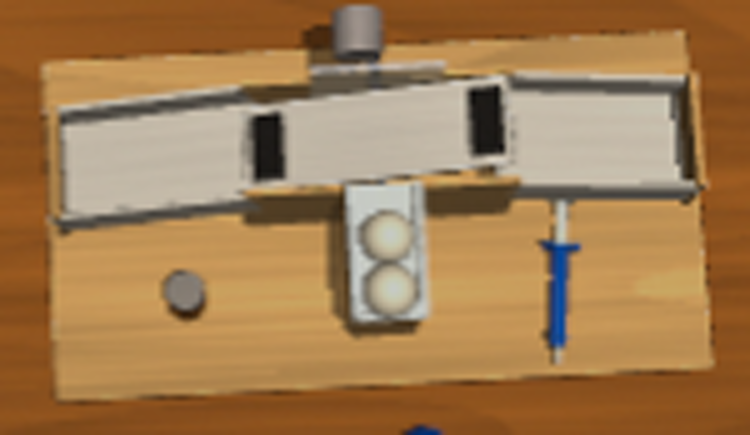

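servo_tool(commands=[3.3, 3.6, 0, 0, 0, -3.2, 6.6, 7.2, 0, 0, 0, -6.4, 9.9, 10.8, 0, 0, 0, -9.6, 13.2, 14.4, 0, 0, 0, -12.8, 16.5, 18, 0, 0, 0, -16], claw=0)

```text
time_s: 0.6
ee_pos: [0.2845, 0.4356, 0.2263]
ee_rot: [[1.0, 0.028, -0.0], [0.028, -1.0, -0.0], [-0.0, 0.0, -1.0]]
contact_force: [1.1, 0.2, 0.3]
gripper_width: 0.0533
```

servo_tool(commands=[2.2, 4.3, 0, 0, 0, 0, 4.4, 8.6, 0, 0, 0, 0, 6.6, 12.9, 0, 0, 0, 0, 8.8, 17.2, 0, 0, 0, 0, 11, 21.5, 0, 0, 0, 0])

```text
time_s: 1.1
ee_pos: [0.3997, 0.2236, 0.2266]
ee_rot: [[1.0, 0.026, 0.0], [0.026, -1.0, 0.0], [0.0, -0.0, -1.0]]
contact_force: [1.1, 1.0, 0.6]
gripper_width: 0.0133
```

servo_tool(commands=[2.2, 4.3, 0, 0, 0, 0, 4.4, 8.6, 0, 0, 0, 0, 6.6, 12.9, 0, 0, 0, 0, 8.8, 17.2, 0, 0, 0, 0, 11, 21.5, 0, 0, 0, 0])

```text
time_s: 1.6
ee_pos: [0.5153, 0.0114, 0.2266]
ee_rot: [[1.0, 0.026, 0.0], [0.026, -1.0, 0.0], [0.0, -0.0, -1.0]]
contact_force: [0.4, 1.3, 0.3]
gripper_width: -0.0001
```

servo_tool(commands=[2, 4, 0, 0, 0, 0, 4, 8, 0, 0, 0, 0, 6, 12, 0, 0, 0, 0, 7.5, 16.5, 0, 0, 0, 0, 7.5, 16.5, 0, 0, 0, 0])

```text
time_s: 2.1
ee_pos: [0.5947, -0.1542, 0.225]
ee_rot: [[1.0, 0.021, -0.002], [0.021, -1.0, -0.001], [-0.002, 0.001, -1.0]]
contact_force: [-0.4, 0.0, -0.9]
gripper_width: 0.0003
```

Run:
```python
from h import *
s=robot.get_state(); print(s['time_s'],s['ee_pos'],s['ee_rot'].round(3) if hasattr(s['ee_rot'],'round') else s['ee_rot'],s['gripper_width'])
p=robot.camera_params('wrist'); im,d,_=cap('wrist'); X=grid(p,d); np.savez('w1',im=im,d=d,X=X); 
F=np.array([.5945,-.0735,0]);y=.025;R=np.array([[np.cos(y),-np.sin(y),0],[np.sin(y),np.cos(y),0],[0,0,1]])
for P in [(0,-.08,.132),(0,.08,.084),(-.081,0,.137),(-.119,0,.134),(-.04,.022,.129),(-.04,-.022,.129),(-.138,-.022,.12),(.040,-.048,.145)]:
    u=proj(p,F+R@np.array(P))[0]; cv2.drawMarker(im,tuple(int(round(a)) for a in u),(255,0,0),0,12,1)
save('w1',im)
```

```text
2.1 [ 0.5947497  -0.15415572  0.2250292 ] [[ 1.     0.021 -0.002]
 [ 0.021 -1.    -0.001]
 [-0.002  0.001 -1.   ]] 0.00027331816397830054
```

View pics/w1.png

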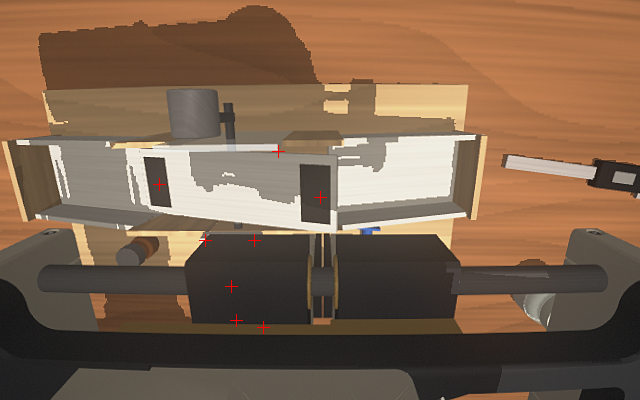

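The markers sit within about 4 px of the pads, so the feeder fit is good and the right end is the raised one. Next I press it.

servo_tool(commands=[0.3, -0.3, 3, 0, 0, 0, 0.3, -0.3, 6, 0, 0, 0, 0.3, -0.3, 8, 0, 0, 0, 0.3, -0.3, 8.7, 0, 0, 0, 0.3, -0.3, 9.2, 0, 0, 0])

```text
time_s: 2.65
ee_pos: [0.5968, -0.1459, 0.1344]
ee_rot: [[1.0, 0.026, -0.001], [0.026, -1.0, -0.0], [-0.001, 0.0, -1.0]]
contact_force: [-1.2, -0.1, 1.1]
gripper_width: 0.0004
```

servo_tool(commands=[0, 0, 0.6, 0, 0, 0, 0, 0, 1.2, 0, 0, 0, 0, 0, 1.8, 0, 0, 0, 0, 0, 2.4, 0, 0, 0, 0, 0, 3, 0, 0, 0])

```text
time_s: 3.15
ee_pos: [0.597, -0.1465, 0.1042]
ee_rot: [[1.0, 0.025, 0.0], [0.025, -1.0, 0.0], [0.0, -0.0, -1.0]]
contact_force: [0.1, -0.5, 0.9]
gripper_width: 0.0005
```

servo_tool(commands=[0, 0, 0.4, 0, 0, 0, 0, 0, 0.6, 0, 0, 0, 0, 0, 0.6, 0, 0, 0, 0, 0, 0.6, 0, 0, 0, 0, 0, 0.6, 0, 0, 0])

```text
time_s: 3.65
ee_pos: [0.5972, -0.1465, 0.0988]
ee_rot: [[1.0, 0.025, 0.0], [0.025, -1.0, -0.0], [0.0, 0.0, -1.0]]
contact_force: [0.2, -0.3, 0.2]
gripper_width: 0.0005
```

servo_tool(commands=[0, 0, -3, 0, 0, 0, 0, 0, -7, 0, 0, 0, 0, 0, -11, 0, 0, 0, -3, -1.4, -12, 0, 0, 0, -7, -3.2, -12, 0, 0, 0])

```text
time_s: 4.15
ee_pos: [0.5277, -0.1164, 0.2206]
ee_rot: [[1.0, 0.025, 0.004], [0.025, -1.0, -0.0], [0.004, 0.0, -1.0]]
contact_force: [-0.7, 2.0, -0.5]
gripper_width: 0.0004
```

servo_tool(commands=[-4, -2, 0, 0, 0, 0, -8, -3.6, 0, 0, 0, 0, -10.5, -4.3, 0, 0, 0, 0, -10.5, -4.3, 0, 0, 0, 0, -10.5, -4.3, 0, 0, 0, 0])

```text
time_s: 4.65
ee_pos: [0.4204, -0.0758, 0.2195]
ee_rot: [[1.0, 0.026, 0.003], [0.026, -1.0, 0.001], [0.003, -0.0, -1.0]]
contact_force: [0.4, -0.7, -0.1]
gripper_width: 0.0008
```

Run:
```python
from h import *
s=robot.get_state(); print(s['time_s'],s['ee_pos'])
p=robot.camera_params('wrist'); im,d,_=cap('wrist'); X=grid(p,d); np.savez('w2',im=im,d=d,X=X)
F=np.array([.5975,-.0715,0]);y=.025;R=np.array([[np.cos(y),-np.sin(y),0],[np.sin(y),np.cos(y),0],[0,0,1]])
for P in [(0,-.08,.084),(0,.08,.132),(-.081,0,.137),(-.119,0,.134),(-.04,.022,.129),(-.04,-.022,.129),(-.138,-.022,.12),(.040,-.048,.145)]:
    u=proj(p,F+R@np.array(P))[0]; cv2.drawMarker(im,tuple(int(round(a)) for a in u),(255,0,0),0,12,1)
save('w2',im)
# ball sphere fits
from scipy.optimize import least_squares
for c in[(-.081,0,.137),(-.119,0,.134)]:
    c0=F+R@np.array(c); r=np.linalg.norm(X-c0,axis=2); q=X[(r<.024)&(X[...,2]>.135)&(d>0)]
    f=least_squares(lambda a:np.linalg.norm(q-a,axis=1)-.019,c0,loss='soft_l1',f_scale=.001); print(c0.round(4),f.x.round(4),len(q),f.cost)
```

```text
4.65 [ 0.42035146 -0.0757789   0.21951252]
[ 0.5165 -0.0735  0.137 ] [ 0.5148 -0.0755  0.1364] 2450 0.00030955008109183346
[ 0.4785 -0.0745  0.134 ] [ 0.4775 -0.0765  0.133 ] 2062 0.0005545398119344411
```

View pics/w2.png

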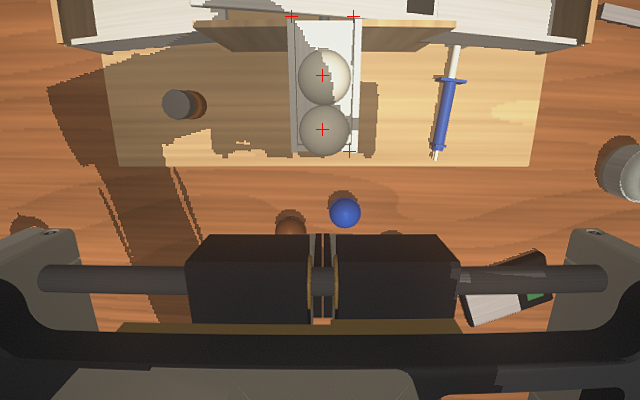

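servo_tool(commands=[0, 0.2, 4, 0, 0, 0, 0, 0.2, 7.5, 0, 0, 0, 0, 0.2, 9, 0, 0, 0, 1, 0.2, 9, 0, 0, 0, 2, 0.2, 9, 0, 0, 0])

```text
time_s: 5.2
ee_pos: [0.4421, -0.0777, 0.1289]
ee_rot: [[1.0, 0.026, 0.0], [0.026, -1.0, -0.001], [0.0, 0.001, -1.0]]
contact_force: [0.8, 0.7, 0.6]
gripper_width: -0.0
```

Run:
```python
from h import *
s=robot.get_state(); print(s['time_s'],s['ee_pos'])
im,d,p=cap('top'); X=grid(p,d)
F=np.array([.5975,-.0715,0])
for y in(.08,.05,-.05,-.08):
    q=X[(abs(X[...,0]-F[0]+.025*y)<.012)&(abs(X[...,1]-F[1]-y)<.008)]; print(y,np.median(q,0),len(q))
```

```text
5.2 [ 0.44207393 -0.07767128  0.12893237]
0.08 [0.59463527 0.00855895 0.13365272] 33
0.05 [ 0.59505605 -0.02372962  0.12187764] 29
-0.05 [ 0.60648012 -0.12196377  0.09361481] 10
-0.08 [ 0.60385089 -0.15217292  0.08418474] 20
```

The gate has tipped over: left end at z 0.134, right end at z 0.084. Now I push along the lane.

servo_tool(commands=[0.7, 0, -0.05, 0, 0, 0, 1.4, 0, -0.1, 0, 0, 0, 2.1, 0, -0.17, 0, 0, 0, 2.8, 0, -0.24, 0, 0, 0, 3.5, 0, -0.3, 0, 0, 0])

```text
time_s: 5.75
ee_pos: [0.4758, -0.0766, 0.1319]
ee_rot: [[1.0, 0.025, 0.0], [0.025, -1.0, 0.0], [0.0, -0.0, -1.0]]
contact_force: [-0.9, 0.6, 0.9]
gripper_width: 0.0004
```

servo_tool(commands=[0.7, 0, -0.06, 0, 0, 0, 1.4, 0, -0.12, 0, 0, 0, 2.1, 0, -0.18, 0, 0, 0, 2.8, 0, -0.24, 0, 0, 0, 3.5, 0, -0.3, 0, 0, 0])

```text
time_s: 6.25
ee_pos: [0.5107, -0.0757, 0.1346]
ee_rot: [[1.0, 0.025, -0.0], [0.025, -1.0, -0.0], [-0.0, 0.0, -1.0]]
contact_force: [0.1, 0.7, 0.8]
gripper_width: 0.0006
```

servo_tool(commands=[0.6, 0, -0.05, 0, 0, 0, 1.2, 0, -0.1, 0, 0, 0, 1.8, 0, -0.15, 0, 0, 0, 2.4, 0, -0.2, 0, 0, 0, 2.6, 0, -0.22, 0, 0, 0])

```text
time_s: 6.75
ee_pos: [0.5369, -0.075, 0.1368]
ee_rot: [[1.0, 0.026, 0.0], [0.026, -1.0, -0.0], [0.0, 0.0, -1.0]]
contact_force: [-0.1, -0.5, -1.0]
gripper_width: 0.0004
```

Run:
```python
from h import *
s=robot.get_state(); print(s['time_s'],s['ee_pos'])
im,d,p=cap('side'); im2,d2,_=cap('wrist')
o=np.vstack([cv2.resize(im[130:330,250:470],(640,582))[:,:],])
save('s3',o)
```

```text
6.75 [ 0.5368518  -0.07502508  0.13677311]
```

View pics/s3.png

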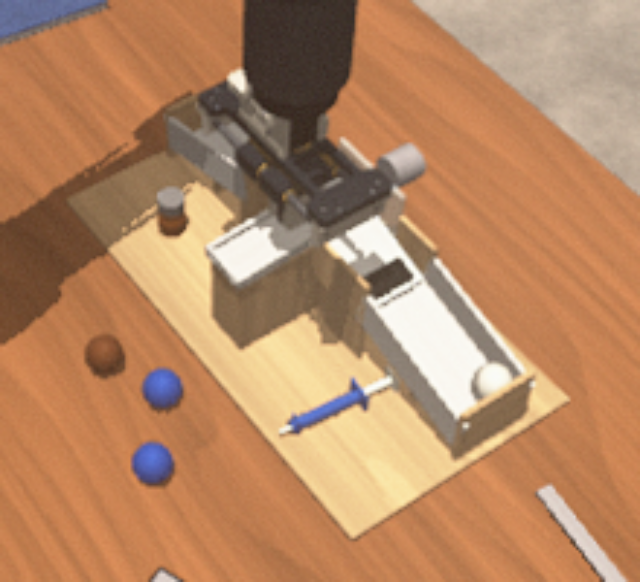

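One capsule is already in the right chute, near crop (490,380). The second is hidden under the gripper, so I push on a little and then back off.

servo_tool(commands=[0.5, 0, -0.1, 0, 0, 0, 0.9, 0, -0.2, 0, 0, 0, 0.9, 0, -0.2, 0, 0, 0, 0.9, 0, -0.2, 0, 0, 0, 0.9, 0, -0.2, 0, 0, 0])

```text
time_s: 7.35
ee_pos: [0.545, -0.0748, 0.1387]
ee_rot: [[1.0, 0.025, -0.0], [0.025, -1.0, 0.0], [-0.0, -0.0, -1.0]]
contact_force: [0.7, -0.7, 0.8]
gripper_width: 0.0004
```

servo_tool(commands=[0, 0, -2, 0, 0, 0, 0, 0, -6, 0, 0, 0, -4, 0, -9, 0, 0, 0, -9, 0, -9, 0, 0, 0, -13, 0, -9, 0, 0, 0])

```text
time_s: 7.85
ee_pos: [0.4133, -0.0783, 0.2292]
ee_rot: [[1.0, 0.025, 0.001], [0.025, -1.0, 0.001], [0.001, -0.001, -1.0]]
contact_force: [-0.1, 1.0, 0.3]
gripper_width: 0.0002
```

servo_tool(commands=[-1, 0, 0, 0, 0, 0, -1, 0, 0, 0, 0, 0, -1, 0, 0, 0, 0, 0, -1, 0, 0, 0, 0, 0, -1, 0, 0, 0, 0, 0])

```text
time_s: 8.35
ee_pos: [0.4059, -0.0783, 0.2284]
ee_rot: [[1.0, 0.025, -0.001], [0.025, -1.0, -0.0], [-0.001, 0.0, -1.0]]
contact_force: [0.0, -0.7, 0.4]
gripper_width: 0.0008
```

Run:
```python
from h import *
s=robot.get_state(); print(s['time_s'],s['ee_pos'])
im,d,p=cap('side'); t,td,tp=cap('top'); X=grid(tp,td)
F=np.array([.5975,-.0715,0])
for y in(.08,-.08):
    q=X[(abs(X[...,0]-F[0]+.025*y)<.012)&(abs(X[...,1]-F[1]-y)<.008)]; print(y,np.median(q,0),len(q))
save('s4',np.hstack([cv2.resize(im[130:330,250:470],(440,400)),cv2.resize(t[130:220,320:410],(360,400))]))
```

```text
8.35 [ 0.40588407 -0.07834268  0.22837199]
0.08 [0.59575013 0.00841336 0.13409301] 33
-0.08 [ 0.59996915 -0.15086727  0.08231694] 25
```

View pics/s4.png

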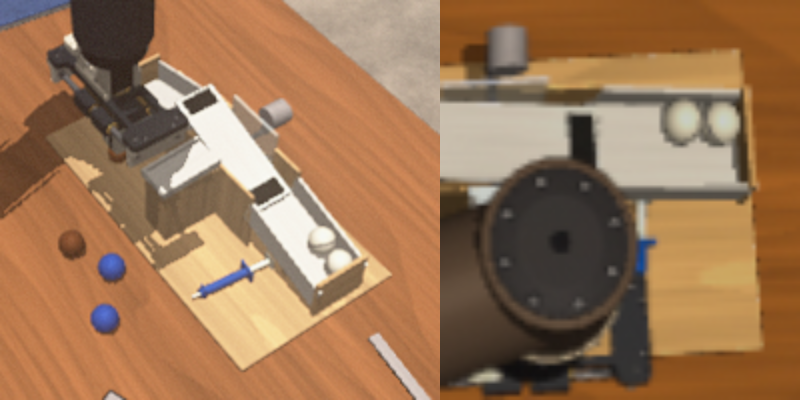

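Both capsules are in the right chute, at (683,120) and (723,122) in the right half. I'll let them settle for a second and check that they lie still.

servo_tool(commands=[0, 0, 0, 0, 0, 0, 0, 0, 0, 0, 0, 0, 0, 0, 0, 0, 0, 0, 0, 0, 0, 0, 0, 0, 0, 0, 0, 0, 0, 0])

```text
time_s: 8.95
ee_pos: [0.4052, -0.0784, 0.2288]
ee_rot: [[1.0, 0.025, 0.0], [0.025, -1.0, 0.0], [0.0, -0.0, -1.0]]
contact_force: [0.7, 0.3, -0.2]
gripper_width: 0.0004
```

servo_tool(commands=[0, 0, 0, 0, 0, 0, 0, 0, 0, 0, 0, 0, 0, 0, 0, 0, 0, 0, 0, 0, 0, 0, 0, 0, 0, 0, 0, 0, 0, 0])

```text
time_s: 9.45
ee_pos: [0.4052, -0.0784, 0.2288]
ee_rot: [[1.0, 0.025, 0.0], [0.025, -1.0, 0.0], [0.0, -0.0, -1.0]]
contact_force: [-0.1, -0.3, -0.1]
gripper_width: 0.0004
```

Run:
```python
from h import *
a,_,_=cap('top')
for i in range(10): b,d,p=cap('top')
print(np.abs(a.astype(int)-b)[140:180,365:400].max())
X=grid(p,d); o=np.load('top.npz')
for n,im in(('before',o['im']),('mid',a),('now',b)):
    g=im[145:180,370:398].astype(int).sum(2); print(n,np.argwhere(g>630).mean(0) if (g>630).any() else None,(g>630).sum())
df=np.abs(b.astype(int)-o['im']).max(2)>60
for nm,(r0,r1,c0,c1) in dict(scale=(235,270,382,422),caliper=(145,180,410,475),jar=(190,220,422,450),beaker=(230,260,218,245),notebook=(160,220,157,204),canister=(185,202,286,304),syringe=(172,212,362,376)).items(): print(nm,df[r0:r1,c0:c1].sum())
print(robot.get_state()['time_s'])
```

```text
2
before None 0
mid None 0
now None 0
scale 0
caliper 0
jar 0
beaker 0
notebook 0
canister 252
syringe 283
10.0
```

```bash
python3 -c "
from plant import robot
print(robot.close_job())"
```

```text
the job is handed in; nothing more can be done
None
```

The job is done and handed in at about 10 s. I pressed the raised right end of the gate down with the closed fingertips until it rocked over. I then pushed both capsules along the lane and over its edge, and both rolled into the right chute.

**Gate:** it stays tipped to the right. After the push its left pad measured 134 mm above the table and its right pad 82 mm.

**Capsules:** both lie at the end stop of the right chute. Top-camera pictures taken over 0.5 s were identical there, so they are at rest. The arm is clear, and the force readings are only noise.

**Bystanders:** the scale, calliper, jar, beaker and notebook have not changed in the top view. The same comparison showed differences at the canister and the syringe, and the arm hid at least part of both areas in that view. The last clear pictures show the syringe in place after the push and the canister in place during it, and the arm stayed well above both.

**Failed check:** a brightness count meant to locate the capsules found no pixels because its threshold was too high. Their position in the chute comes from the side and top pictures instead.

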